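# Lock up the bitters locker with hasp and pin

### The job

Lock up the bitters locker after service: push its door fully shut, then swing the hasp over the staple so that it lies flat against the door. Then take the red-knobbed pin from the bracket on the locker's left side and drop it down through the staple, in front of the hasp, until its collar sits on the staple; leave the other things on the stand standing where they are.

Things in the scene. Friction and masses are not known exactly. Their poses are not given: they have to be found in the camera images.
- locker: light wooden bitters locker, 150 mm deep (x), 250 wide (y), 180 tall (a low carrying bar at the back of its top reaches 195 mm), fixed to the stand. Origin: centre of its underside; x points from its front to its back (away from the robot), y to the left as the robot sees it, z up; its front face is the plane x = -75 mm. Two bottles and a jigger inside are fixed
- door (a joint): angle of the locker's door: 0 = shut, flush with the front; grows as the free (right) edge swings out towards the robot, up to 1.5. Upright hinge at the left edge; it stays where it is left (stiff, about 0.06 N m)
- door_hinge (a point): point on the door's upright hinge line (locker frame x -75, y +112 mm), 165 mm above the stand. The shut door reaches from here 193 mm to the right; it is 14 mm thick, 11 to 179 mm above the stand; the hinge line lies in its outer face
- door_edge (a point): point on the door's outer face, 175 mm from the hinge line (18 mm short of the free edge), 165 mm above the stand
- hasp (a joint): angle of the hasp leaf: 0 = flat over the shut door, the staple through its slot; grows as it swings out towards the robot (1.57 = straight out from the front) and on to the right, up to 2.6. Upright hinge; it stays where it is left (stiff, about 0.02 N m)
- hasp_hinge (a point): point on the hasp's upright hinge line, half-way up the leaf (locker frame x -83, y -103, z 155 mm), on the fixed stile right of the door. The leaf is a steel strap 113 mm long from this line, 32 mm high, 3 mm thick, this line in its mid-plane; its slot, 12 mm high, runs from 42 to 83 mm; a lip at the free end (110 to 113 mm) stands 8 mm out of the front face
- hasp_tip (a point): middle of the solid part of the leaf beyond the slot, on the face that looks outwards when the hasp lies over the staple: the face to push on. 97 mm from the hinge line, half-way up
- staple_eye (a point): centre of the opening for the pin, level with the top of the staple, 23 mm out from the door's outer face and 158 mm above the stand. The staple is a level loop of 6 mm round bar on the door: 25 mm wide over all, standing 35.5 mm out from the door; inside 13 mm wide, with a half-round outer end. With the hasp flat over it, 20 mm in depth remain for the pin. Axes as the door's
- door_staple (a point): foot of the staple: on the door's outer face, at the staple's middle, 153 mm from the door's hinge line, at the height of the bar's centre (155 mm above the stand)
- pin_knob (a point): centre of the red knob of the loose steel pin, 83 mm above the pin's lower end and 33 mm above the underside of its collar. The knob is 24 mm across and 26 mm tall; below it a 10 mm neck, 17 mm long. The pin weighs about 60 g; z runs up along it
- pin_collar (a point): centre of the underside of the pin's collar (23 mm across, 3 mm thick), at the top of the shank (8 mm thick, 50 mm long, tapered at the lower end)
- bracket_hole (a point): centre of the 11 mm hole in the small steel bracket on the locker's left side, level with the bracket's top, 158 mm above the stand and 22 mm out from the wooden side. The pin hangs here upright by its collar at the start; its knob is 10 mm clear of the side, so take it with one finger in front and one behind
- wine_left: wine bottle, 74 mm across, 299 mm tall, standing at the back left; origin: centre of its underside
- tin: steel cocktail shaker tin, 74 mm across, 156 mm tall, standing on the left; origin: centre of its underside
- glass_left: clear tumbler, 76 mm across, 86 mm tall, standing on the left; origin: centre of its underside
- bowls: stack of white bowls, 157 mm across, 128 mm tall, at the back right; origin: centre of its underside
- lemon: lemon, 83x58x58 mm, on the right; origin: under its middle
- lime: lime, 52x43x42 mm, on the right; origin: under its middle
- pad: waiter's order pad, 125x75x12 mm, flat at the front left with a pen on it; origin: centre of its underside
- muddler: wooden muddler, 201 mm long, 36 mm thick, lying at the front right; origin: under its middle

How it is judged:
On the way, in this order (a step that is already met when the one before it is completed fails the run):
1. the door is shut (value of joint door below 0.05 rad), for 0.2 s.
2. with the door shut, the hasp lies flat over the staple (value of joint door below 0.05 rad and value of joint hasp below 0.12 rad), for 0.2 s.
At the end, for the whole second after the job is handed in: The door is shut (within 0.05 rad), the hasp lies over the staple (within 0.12 rad of flat), and the pin hangs through the staple in front of the hasp: upright within 0.12 rad, the underside of its collar within 3 mm of the staple's top and its axis within 6 mm of the middle of the opening (all of step 2 and horizontal distance between pin_collar and staple_eye below 0.006 m and z of pin_collar in the frame of staple_eye between -0.003 and 0.003 m and angle between pin_collar's own z axis and vertical below 0.12 rad); the robot touches nothing.
It fails at once if a bystander is knocked over (angle between any of wine_left, tin, glass_left, bowls's own z axis and vertical above 0.4 rad).
It fails at once if a bystander is pushed more than 40 mm from its place (distance of any of wine_left, tin, glass_left, bowls, lemon, lime, pad, muddler from where it was at the start of the episode above 0.04 m).
It also fails if it takes over 64 s, if anything falls off the work surface, if the arm or the gripper's body presses on something with over 40 N, if the wrist force passes 120 N, or if a joint passes its speed limit or range.

### The arm

A 7-joint arm with a two-finger parallel gripper is mounted at the origin on a cart in front of the work surface, level with it; the furniture and walls round the work are solid. World frame = base frame: x ahead of the robot, y to its left, z up, the work surface at z = 0. Lengths are in m, angles in rad, forces in N, time in s.
With the tool pointing down it reaches from about 0.4 to 0.75 m from the base axis. Payload 19.5 kg.
Tool frame: the origin (TCP) lies on the centre line of the jaws, within the pads' length; the fingertips stand 25 mm ahead of it and the grasp point (between the pads) lies 6 mm ahead of it (arm.tip_extent is the distance from the TCP to the fingertips, in m); z points along the fingers, y is the direction in which the jaws open and shut (so a half turn about z gives the same grasp; the last joint's range is limited). The gripper opens to 85 mm and grips with 20 to 120 N. Pads are 22 mm wide; open, the fingers measure 114 mm over their backs; the gripper's body (76 mm by 85 mm) begins 54 mm behind the grasp point. The pads swing forward as they close: fully open they stand 13 mm farther back than shut.
Start: joints at [-1.362, 0.707, -0.028, 1.485, 0.022, 0.951, -0.075], TCP at [0.143, 0.557, 0.256] pointing down, gripper open.
Joint ranges: [-2.71, 2.71], [-0.32, 2.16], [-1.57, 1.52], [0, 2.45], [-1.46, 4.6], [0, 2.02], [-2.83, 2.83]. Speed limits (rad/s): [1.89, 1.89, 2.57, 2.57, 3.01, 3.01, 3.01].

### API

Orientations are given as a 3x3 rotation matrix whose columns are the frame's x, y, z axes.
In Python, from bench import arm gives the robot as it stands.
- The arm moves only by the tool apply_moves, never from a script. Its argument "increments" is one flat list of numbers, 4 for each row, row after row: the shift along the tool's x, y, z in m, then the turn about the tool's z in degrees. A call has 1 to 8 rows; each row is the pose to reach, as a shift and turn from the pose measured when the call began, along the tool's axes at that moment; what a row does not reach only later rows make up. A row lasts 1/8 s, in which the tool goes at most 62.5 mm and 10.7 degrees, less where a joint would pass 70% of its speed; a pose out of reach is approached as far as the arm can. A call with a gripper value outside its range is refused whole. "fingers" is the finger opening in m, from 0 to 0.0854, set as the call begins (left out, the last holds). The fingers move at their own pace and stop on an object; "newtons" is the grip in N (left out, the last holds). Time passes only in rows, so rows that repeat a pose let the fingers close. It gives the time, the measured TCP pose, the force and the opening at its end, in the units of the state.
- arm.state(): the state, without advancing time (a new reading comes with each control period).
- arm.camera(name): name is "scene" or "top"; returns a dict with "img" (400x640x3 uint8, blue, green, red), "mtx" (3x3 intrinsics, pixels), "dist" ([k1, k2, p1, p2, k3] as OpenCV has them; the pictures are not rectified), "camera_from_world" (4x4, takes a point from world to camera coordinates). Camera axes: x right, y down, z forward; pixel columns grow to the right and rows downward; lengths in m; the calibration is good to about 2 mm. A picture is of the moment at which its call begins. There is no depth.
- arm.job_done(): hands the job in, once; it reports no verdict.
The state is a dict: "time_s": time; "qpos": joint angles; "qd": joint speeds; "effort": joint torques, N m; "tcp_pos": TCP position; "eef_rot": TCP orientation; "ft_force": force on the tool from outside, world axes, zero at the start; "torque": the same for the moment, N m; "grip_width": finger opening in m.
Only numpy, scipy, OpenCV 4.12 (cv2) and the standard library are available. Lean on these libraries where they do the work, as an engineer would, in place of code of your own. Each camera call takes 0.05 s, during which the arm holds its last target.

## Working session

There is one attempt and no reset: what is moved stays moved. The work goes in short steps, Python scripts to look and compute and a tool call to move; the robot and the scene stay as the last step left them, time stands still between calls to the robot, and variables do not carry over. Pictures are saved under pics/ and viewed, and the job is handed in when it is done.

Besides the shell and the picture viewer there is one more tool, called after "Call:" in YAML: its name, and indented under it one key for each argument. apply_moves: Moves the arm, as the interface text tells. Its arguments: {"type":"object","properties":{"increments":{"type":"array","items":{"type":"number"}},"fingers":{"type":"number"},"newtons":{"type":"number"}},"required":["increments"]}

```bash
ls; mkdir -p pics; python3 - <<'E'
from bench import arm
import cv2, numpy as np
np.set_printoptions(precision=4,suppress=True)
s=arm.state()
for k in s: print(k,np.array(s[k]))
for n in("scene","top"):
    c=arm.camera(n); cv2.imwrite(f"pics/{n}0.png",c["img"]); print(n,c["mtx"],c["dist"],c["camera_from_world"])
print(arm.tip_extent)
E
```

```text
pics
time_s 0.0
qpos [-1.3617  0.7071 -0.0276  1.485   0.022   0.9509 -0.0755]
qd [ 0.0006 -0.0013  0.0018  0.0012 -0.0005  0.0004 -0.0003]
effort [ -0.0003 -88.3221   1.2347 -23.6131   0.0169   0.0071  -0.    ]
tcp_pos [0.1426 0.5568 0.2558]
eef_rot [[-0.9687  0.2482 -0.0003]
 [ 0.2482  0.9687 -0.001 ]
 [-0.     -0.0011 -1.    ]]
ft_force [-0.7303 -1.2626 -0.7778]
torque [-0.0086  0.0381 -0.0153]
grip_width 0.08555007882338254
scene [[505.0799   0.     312.8101]
 [  0.     505.0799 195.4094]
 [  0.       0.       1.    ]] [-0.0043  0.      0.      0.      0.    ] [[ 0.3555 -0.9345  0.0168 -0.2107]
 [-0.7105 -0.2818 -0.6448  0.4633]
 [ 0.6074  0.2173 -0.7641  1.3556]
 [ 0.      0.      0.      1.    ]]
top [[403.9294   0.     320.2021]
 [  0.     403.9294 193.9469]
 [  0.       0.       1.    ]] [-0.0522  0.      0.      0.      0.    ] [[-0.016  -0.9992 -0.0359  0.0108]
 [-0.9953  0.0193 -0.0946  0.5447]
 [ 0.0952  0.0343 -0.9949  1.0991]
 [ 0.      0.      0.      1.    ]]
0.025
```

View pics/scene0.png

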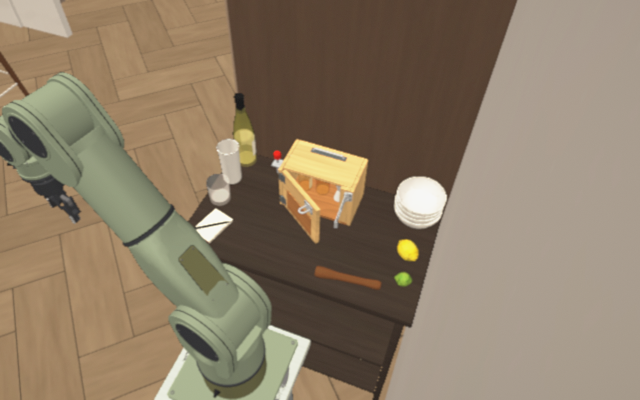

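View pics/top0.png

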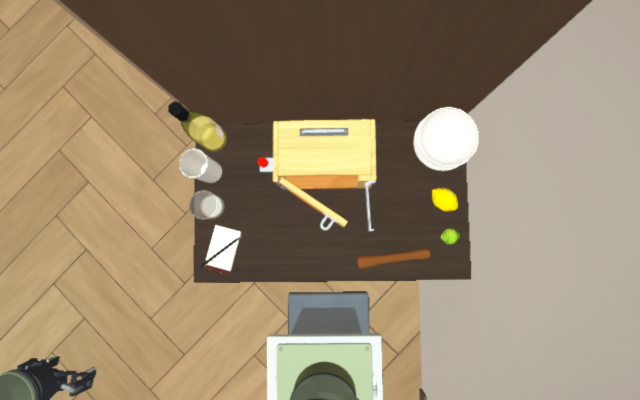

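The scene view shows the locker at about (325,180), with its door ajar and the hasp sticking out to the front right. The red knob is at (277,155) in scene and (263,162) in top. I'll zoom in on these next.

```bash
python3 - <<'E'
import cv2
a=cv2.imread("pics/scene0.png")[135:250,260:380]; cv2.imwrite("pics/sz0.png",cv2.resize(a,None,fx=5,fy=5,interpolation=cv2.INTER_CUBIC))
a=cv2.imread("pics/top0.png")[110:240,250:390]; cv2.imwrite("pics/tz0.png",cv2.resize(a,None,fx=4.5,fy=4.5,interpolation=cv2.INTER_CUBIC))
E
```

```text
(no output)
```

View pics/sz0.png

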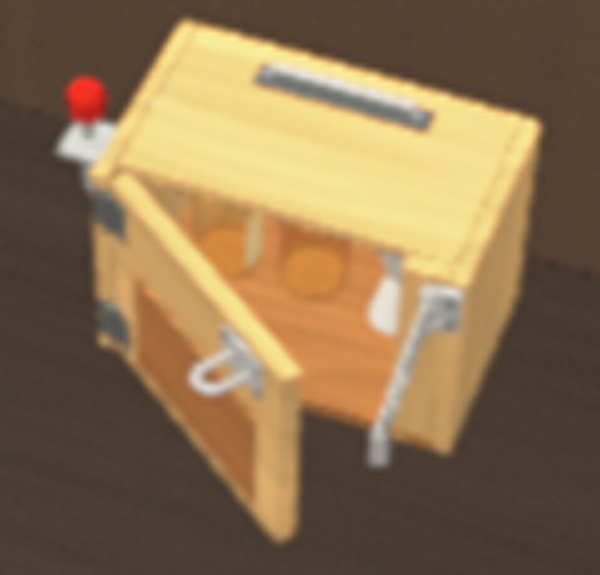

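View pics/tz0.png

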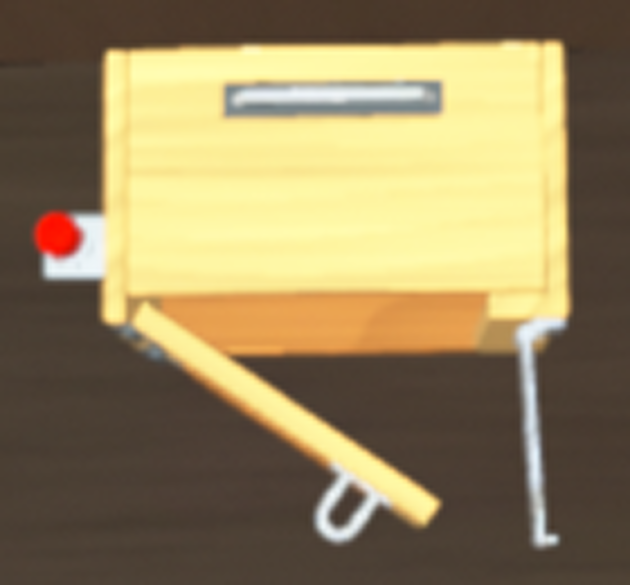

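```bash
cat > h.py <<'E'
import cv2, numpy as np
from scipy.optimize import least_squares
np.set_printoptions(precision=4,suppress=True)
def proj(c,P):
    P=np.atleast_2d(P).astype(float)
    T=np.array(c["camera_from_world"]); r,_=cv2.Rodrigues(T[:3,:3])
    return cv2.projectPoints(P,r,T[:3,3],np.array(c["mtx"]),np.array(c["dist"]))[0].reshape(-1,2)
def tz(u,v): return ((u+.5)/4.5-.5+250,(v+.5)/4.5-.5+110)
def sz(u,v): return ((u+.5)/5-.5+260,(v+.5)/5-.5+135)
def ray(c,uv):
    T=np.array(c["camera_from_world"]); 
    p=cv2.undistortPoints(np.array([[uv]],float),np.array(c["mtx"]),np.array(c["dist"])).ravel()
    d=T[:3,:3].T@np.r_[p,1]; o=-T[:3,:3].T@T[:3,3]; return o,d
def atz(c,uv,z):
    o,d=ray(c,uv); return o+d*(z-o[2])/d[2]
def tri(cs):
    A=np.zeros((3,3));b=np.zeros(3)
    for c,uv in cs:
        o,d=ray(c,uv); d/=np.linalg.norm(d); M=np.eye(3)-np.outer(d,d); A+=M;b+=M@o
    return np.linalg.solve(A,b)
def L2W(p,P):
    c,s=np.cos(p[2]),np.sin(p[2]); P=np.atleast_2d(P)
    return np.c_[p[0]+c*P[:,0]-s*P[:,1],p[1]+s*P[:,0]+c*P[:,1],P[:,2]]
def doorpt(a,along,out,z): # along from hinge, outward from outer face
    # shut: direction along = -y, outward = -x ; opening swings free edge toward -x
    d=np.array([-np.sin(a),-np.cos(a)]); n=np.array([-np.cos(a),np.sin(a)])
    q=np.array([-.075,.112])+along*d+out*n
    return [q[0],q[1],z]
def hasppt(a,along,out,z): # shut: along=+y, out=-x
    d=np.array([-np.sin(a),np.cos(a)]); n=np.array([-np.cos(a),-np.sin(a)])
    q=np.array([-.083,-.103])+along*d+out*n
    return [q[0],q[1],z]
E
cat > fit.py <<'E'
from h import *
from bench import arm
cs,ct=arm.camera("scene"),arm.camera("top")
corn=np.array([[.075,.125,.18],[.075,-.125,.18],[-.075,.125,.18],[-.075,-.125,.18]])
ut=np.array([tz(106,50),tz(562,42),tz(103,322),tz(568,318)])
us=np.array([sz(183,20),sz(541,124),sz(93,178),sz(462,287)])
f=lambda p:np.r_[(proj(ct,L2W(p,corn))-ut).ravel(),(proj(cs,L2W(p,corn))-us).ravel()]
r=least_squares(f,[.6,0,0]); print("locker",r.x,r.fun)
L=r.x
def fd(a):
    P=L2W(L,[doorpt(a[0],.193,0,.179),doorpt(a[0],.193,-.014,.179)])
    return np.r_[(proj(ct,P)-np.array([tz(417,527),tz(440,502)])).ravel(),(proj(cs,P)-np.array([sz(280,380),sz(300,371)])).ravel()]
r=least_squares(fd,[.6]); print("door",r.x,r.fun)
D=r.x[0]
def fh(a):
    P=L2W(L,[hasppt(a[0],.113,0,.171)])
    return np.r_[(proj(ct,P)-np.array([tz(538,545)])).ravel(),(proj(cs,P)-np.array([sz(370,432)])).ravel()]
r=least_squares(fh,[1.5]); print("hasp",r.x,r.fun)
H=r.x[0]
k=tri([(ct,tz(58,235)),(cs,sz(87,100))]); print("knob tri",k, atz(ct,tz(58,235),.191),atz(cs,sz(87,100),.191))
for n,P in (("door_edge",doorpt(D,.175,0,.165)),("hinge",doorpt(0,0,0,.165)),("hasp_hinge",hasppt(0,0,0,.155)),("hasp_tip",hasppt(H,.097,.0015,.155)),("eye shut",doorpt(0,.153,.023,.158)),("hole y only",[0,.147,.158])):
    print(n,L2W(L,P)[0])
o={"tin":(ct,(201,165))}
E
python3 fit.py
```

```text
locker [ 0.6362 -0.015  -0.0113] [-0.1446  0.2613  0.5122  0.5778  0.0476  0.2935  0.3722  0.2294 -0.3868
 -0.4492  0.0071 -0.6229 -0.8651 -1.5033  0.9295 -0.332 ]
door [0.6082] [ 1.6109  0.0641 -0.1894  0.7696 -0.1087  0.0119 -0.1556 -0.2166]
hasp [1.6062] [ 0.0066  0.4171 -0.0396  0.1842]
knob tri [0.6097 0.1328 0.1904] [0.6094 0.1333 0.191 ] [0.6094 0.1318 0.191 ]
door_edge [ 0.4609 -0.0446  0.165 ]
hinge [0.5625 0.0979 0.165 ]
hasp_hinge [ 0.5521 -0.117   0.155 ]
hasp_tip [ 0.4552 -0.1209  0.155 ]
eye shut [ 0.5378 -0.0549  0.158 ]
hole y only [0.6379 0.132  0.158 ]
```

```bash
cat >> h.py <<'E'
def plan(x,y,z,yaw,n=None):
    """increments (tool axes) to world TCP target; yaw = world angle of tool y, deg"""
    from bench import arm
    s=arm.state(); R=np.array(s["eef_rot"]); p=np.array(s["tcp_pos"])
    d=R.T@(np.array([x,y,z])-p); cur=np.degrees(np.arctan2(R[1,1],R[0,1])); t=(cur-yaw+180)%360-180
    print("from",p,"yaw",round(cur,1),"inc mm",np.round(d*1000,1),"turn",round(t,1),"rows>=",round(max(np.linalg.norm(d)/.0625,abs(t)/10.7),1)); return d,t
E
python3 - <<'E'
from h import *
from bench import arm
ct=arm.camera("top");print(arm.tip_extent)
for n,uv,z in(("wine base",(212,140),0.0),("wine top",(178,109),.299),("tin top",(192,166),.156),("glass top",(204,205),.086),("bowls",(446,140),.1)): print(n,atz(ct,uv,z))
plan(.36,.30,.256,40);plan(.40,.06,.256,0)
E
```

```text
0.025
wine base [0.7122 0.3167 0.    ]
wine top [0.7122 0.3015 0.299 ]
tin top [0.6094 0.319  0.156 ]
glass top [0.5154 0.3099 0.086 ]
bowls [ 0.6733 -0.3335  0.1   ]
from [0.1427 0.5569 0.2561] yaw 75.6 inc mm [-274.3 -194.9    0.2] turn 35.6 rows>= 5.4
from [0.1427 0.5569 0.2561] yaw 75.6 inc mm [-372.6 -417.5    0.3] turn 75.6 rows>= 9.0
```

Call:
apply_moves:
  increments: [-0.05,-0.035,0,5,-0.1,-0.07,0,11,-0.15,-0.105,0,17,-0.2,-0.14,0,24,-0.245,-0.175,0,31,-0.274,-0.195,0,36,-0.274,-0.195,0,36]
  fingers: 0.0
  newtons: 40

```text
time_s: 1.12
tcp_pos: [0.3611, 0.2982, 0.2563]
eef_rot: [[-0.634, 0.773, 0.0], [0.773, 0.634, -0.001], [-0.001, -0.0, -1.0]]
ft_force: [-0.5, 1.0, -0.7]
grip_width: 0.0002
```

```bash
python3 - <<'E'
from h import *
from bench import arm
print(arm.tip_extent, arm.state()["grip_width"])
L=[.6362,-.015,-.0113]
plan(.40,.06,.256,0)
c=arm.camera("scene");cv2.imwrite("pics/s1.png",c["img"])
E
```

```text
0.025 0.00017917879759218194
from [0.3611 0.2982 0.2563] yaw 39.4 inc mm [-208.9 -121.     0.6] turn 39.4 rows>= 3.9
```

```bash
python3 - <<'E'
from h import *
plan(.40,.035,.256,0)
E
```

```text
from [0.36   0.2996 0.2562] yaw 39.6 inc mm [-229.5 -137.7    0.3] turn 39.6 rows>= 4.3
```

View pics/s1.png

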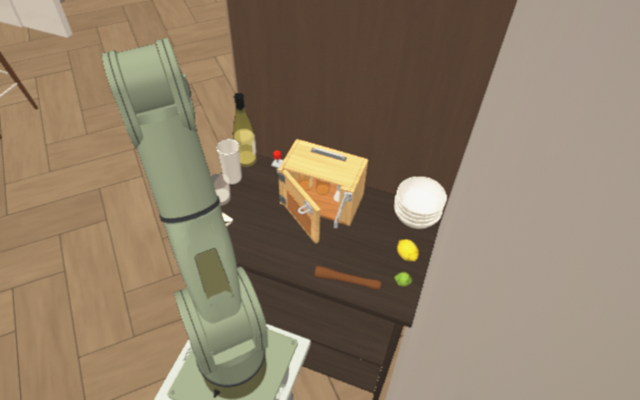

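The arm now covers the left of the scene view, the gripper is hidden behind it, and the locker is unchanged. Next I move in front of the door and go down.

Call:
apply_moves:
  increments: [-0.045,-0.028,0,8,-0.09,-0.055,0,16,-0.14,-0.083,0,24,-0.19,-0.11,0,32,-0.229,-0.138,0.03,39.6,-0.229,-0.138,0.07,39.6,-0.229,-0.138,0.07,39.6]

```text
time_s: 2.05
tcp_pos: [0.3987, 0.0357, 0.1851]
eef_rot: [[-0.001, 1.0, -0.004], [1.0, 0.001, -0.0], [-0.0, -0.004, -1.0]]
ft_force: [0.2, 0.0, 0.8]
grip_width: 0.0004
```

```bash
python3 - <<'E'
from h import *
from bench import arm
plan(.47,.035,.186,0)
for n in("scene","top"):
    c=arm.camera(n);cv2.imwrite(f"pics/{n}2.png",c["img"])
a=cv2.imread("pics/top2.png")[110:260,220:400]; cv2.imwrite("pics/tz2.png",cv2.resize(a,None,fx=4,fy=4,interpolation=cv2.INTER_CUBIC))
E
```

```text
from [0.3987 0.0357 0.1851] yaw 0.0 inc mm [-0.8 71.3 -1.2] turn 0.0 rows>= 1.1
```

View pics/tz2.png

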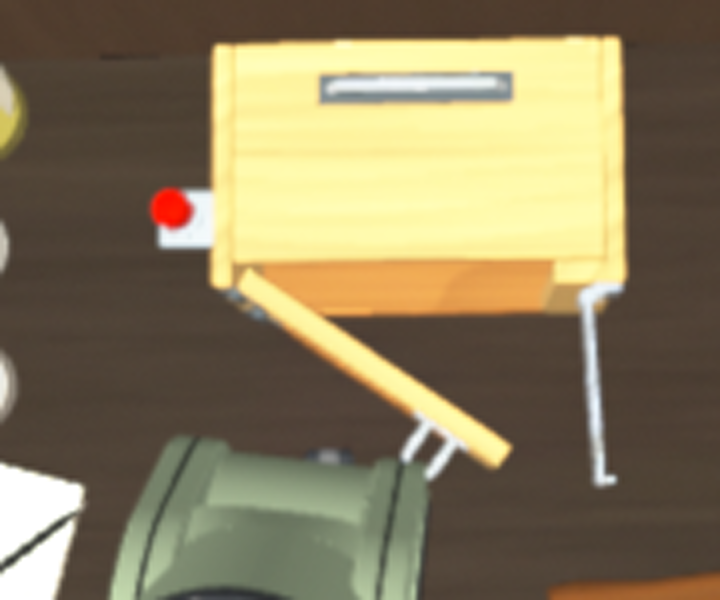

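View pics/scene2.png

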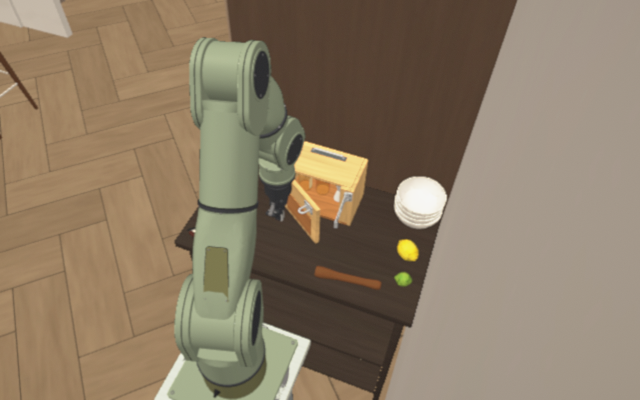

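Call:
apply_moves:
  increments: [0,0.04,-0.001,0,0,0.08,-0.001,0,0,0.1,-0.001,0,-0.005,0.115,-0.001,0,-0.01,0.125,-0.001,0,-0.015,0.135,-0.001,0,-0.02,0.141,-0.001,0,-0.02,0.141,-0.001,0]

```text
time_s: 3.15
tcp_pos: [0.5408, 0.0158, 0.1882]
eef_rot: [[-0.001, 1.0, 0.0], [1.0, 0.001, -0.0], [-0.0, 0.0, -1.0]]
ft_force: [0.3, -0.5, 0.2]
grip_width: -0.0002
```

```bash
python3 - <<'E'
from h import *
from bench import arm
plan(.547,.015,.186,0); print(arm.state()["ft_force"])
for n in("scene","top"):
    c=arm.camera(n);cv2.imwrite(f"pics/{n}3.png",c["img"])
a=cv2.imread("pics/top3.png")[110:260,220:400]; b=cv2.imread("pics/scene3.png")[120:270,240:420]; cv2.imwrite("pics/z3.png",cv2.resize(np.hstack([a,b]),(800,333),interpolation=cv2.INTER_CUBIC))
E
```

```text
from [0.5408 0.0158 0.1882] yaw 0.1 inc mm [-0.8  6.2  2.2] turn 0.1 rows>= 0.1
[ 0.2535 -0.5466  0.186 ]
```

View pics/z3.png

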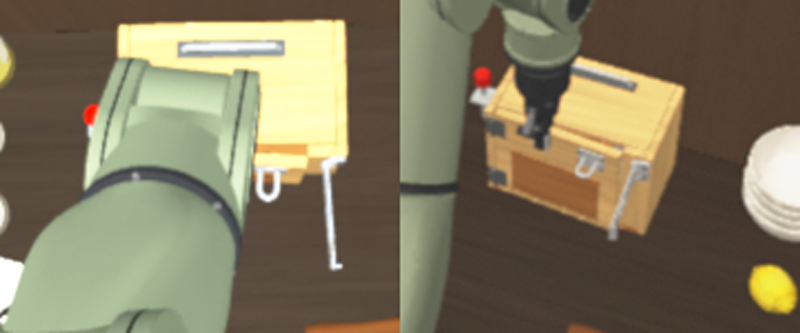

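The door is nearly shut, with the free edge about 10 mm proud and no stop force yet. I keep pushing in small steps.

Call:
apply_moves:
  increments: [0,0.003,0.002,0,0,0.005,0.002,0,0,0.007,0.002,0,0,0.008,0.002,0,0,0.008,0.002,0]

```text
time_s: 3.88
tcp_pos: [0.5484, 0.0163, 0.1861]
eef_rot: [[-0.001, 1.0, -0.001], [1.0, 0.001, 0.0], [0.0, -0.001, -1.0]]
ft_force: [-1.8, 0.3, -1.1]
grip_width: 0.0001
```

Call:
apply_moves:
  increments: [0,0.002,0,0,0,0.003,0,0,0,0.004,0,0,0,0.004,0,0]

```text
time_s: 4.38
tcp_pos: [0.5491, 0.0163, 0.1859]
eef_rot: [[-0.001, 1.0, -0.009], [1.0, 0.001, 0.0], [0.0, -0.009, -1.0]]
ft_force: [-27.6, 0.2, 18.0]
grip_width: -0.0002
```

Call:
apply_moves:
  increments: [0,-0.01,0,0,0,-0.05,-0.02,0,0,-0.1,-0.04,0,-0.05,-0.13,-0.04,0,-0.11,-0.13,-0.04,0,-0.17,-0.115,-0.04,0,-0.195,-0.105,-0.04,0,-0.195,-0.105,-0.04,0]

```text
time_s: 5.38
tcp_pos: [0.4449, -0.1806, 0.2266]
eef_rot: [[0.002, 1.0, -0.008], [1.0, -0.002, -0.0], [-0.0, -0.008, -1.0]]
ft_force: [0.1, 0.9, 1.1]
grip_width: -0.0002
```

```bash
python3 - <<'E'
from h import *
from bench import arm
for n in("scene","top"):
    c=arm.camera(n);cv2.imwrite(f"pics/{n}4.png",c["img"])
a=cv2.imread("pics/top4.png")[110:240,250:390];b=cv2.imread("pics/scene4.png")[135:265,260:400]; cv2.imwrite("pics/z4.png",cv2.resize(np.hstack([a,b]),(798,370),interpolation=cv2.INTER_CUBIC))
L=[.6362,-.015,-.0113]
for a in (1.6,1.3,1.,.7,.4,.2,0): print(a, L2W(L,hasppt(a,.097,.0015+.0145*abs(np.cos(a))+.011*abs(np.sin(a)),.155)))
plan(.47,-.16,.186,0)
E
```

```text
1.6 [[ 0.4553 -0.1317  0.155 ]]
1.3 [[ 0.4544 -0.1054  0.155 ]]
1.0 [[ 0.4608 -0.0793  0.155 ]]
0.7 [[ 0.4752 -0.0547  0.155 ]]
0.4 [[ 0.4976 -0.0345  0.155 ]]
0.2 [[ 0.5163 -0.0251  0.155 ]]
0 [[ 0.5371 -0.0199  0.155 ]]
from [ 0.4446 -0.1784  0.2266] yaw 0.1 inc mm [18.3 25.7 40.4] turn 0.1 rows>= 0.8
```

View pics/z4.png

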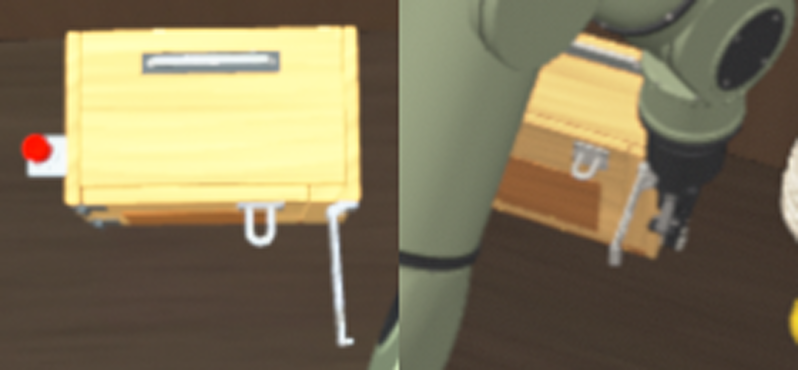

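The top view shows the door flush and the staple loop at zoom (260,225). The hasp is still straight out at (340,275), with the gripper to its right. I lower and swing the hasp along its arc.

Call:
apply_moves:
  increments: [0.01,0.012,0.02,0,0.018,0.012,0.04,0,0.018,0.012,0.04,0]

```text
time_s: 5.85
tcp_pos: [0.4559, -0.1589, 0.186]
eef_rot: [[-0.003, 1.0, -0.01], [1.0, 0.003, 0.002], [0.002, -0.01, -1.0]]
ft_force: [0.2, -0.5, 0.5]
grip_width: -0.0001
```

```bash
python3 - <<'E'
from h import *
L=[.6362,-.015,-.0113]
for a in (1.6,1.3,1.,.7,.4,.2,0,-.1):
  q=L2W(L,hasppt(a,.097,.0015+.0145*abs(np.cos(a))+.011*abs(np.sin(a)),.155))[0]; plan(q[0],q[1],.187,0)
E
```

```text
from [ 0.4559 -0.1589  0.186 ] yaw 0.2 inc mm [27.2 -0.6 -0.9] turn 0.2 rows>= 0.4
from [ 0.4559 -0.1589  0.186 ] yaw 0.2 inc mm [53.5 -1.3 -0.9] turn 0.2 rows>= 0.9
from [ 0.4559 -0.1589  0.186 ] yaw 0.2 inc mm [79.7  5.1 -0.9] turn 0.2 rows>= 1.3
from [ 0.4559 -0.1589  0.186 ] yaw 0.2 inc mm [104.2  19.6  -1. ] turn 0.2 rows>= 1.7
from [ 0.4559 -0.1589  0.186 ] yaw 0.2 inc mm [124.3  42.   -1.2] turn 0.2 rows>= 2.1
from [ 0.4559 -0.1589  0.186 ] yaw 0.2 inc mm [133.6  60.8  -1.4] turn 0.2 rows>= 2.3
from [ 0.4559 -0.1589  0.186 ] yaw 0.2 inc mm [138.8  81.7  -1.6] turn 0.2 rows>= 2.6
from [ 0.4559 -0.1589  0.186 ] yaw 0.2 inc mm [139.9  90.4  -1.7] turn 0.2 rows>= 2.7
```

Call:
apply_moves:
  increments: [0.027,0,-0.001,0,0.053,0,-0.001,0,0.08,0.005,-0.001,0,0.093,0.012,-0.001,0,0.104,0.02,-0.001,0,0.114,0.03,-0.001,0,0.124,0.042,-0.001,0,0.124,0.042,-0.001,0]

```text
time_s: 6.85
tcp_pos: [0.4981, -0.0344, 0.1866]
eef_rot: [[-0.004, 1.0, -0.01], [1.0, 0.004, 0.002], [0.002, -0.01, -1.0]]
ft_force: [0.2, 0.9, -0.5]
grip_width: 0.0004
```

```bash
python3 - <<'E'
from h import *
from bench import arm
plan(.537,-.020,.187,0)
for n in("scene","top"):
    c=arm.camera(n);cv2.imwrite(f"pics/{n}5.png",c["img"])
a=cv2.imread("pics/top5.png")[110:240,250:390];b=cv2.imread("pics/scene5.png")[135:265,260:400]; cv2.imwrite("pics/z5.png",cv2.resize(np.hstack([a,b]),(798,370),interpolation=cv2.INTER_CUBIC))
E
```

```text
from [ 0.4981 -0.0344  0.1866] yaw 0.2 inc mm [14.3 38.9 -0.8] turn 0.2 rows>= 0.7
```

View pics/z5.png

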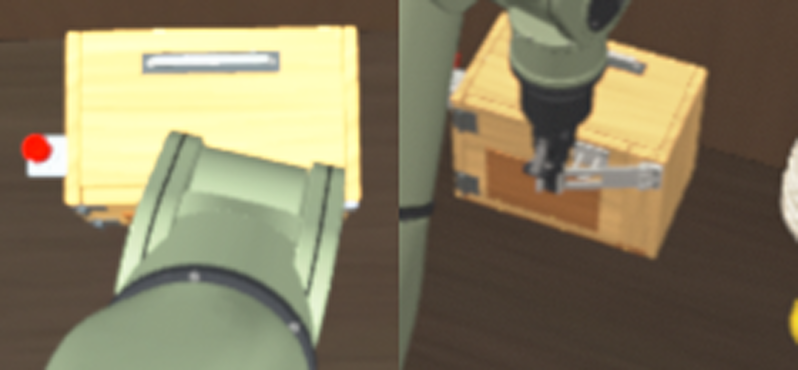

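The hasp has swung most of the way (scene zoom, leaf from (655,175) to (550,180)), with the finger behind its end. I finish the arc.

Call:
apply_moves:
  increments: [0.005,0.01,-0.001,0,0.009,0.019,-0.001,0,0.012,0.028,-0.001,0,0.014,0.036,-0.001,0,0.014,0.041,-0.001,0,0.014,0.043,-0.001,0,0.014,0.043,-0.001,0]

```text
time_s: 7.82
tcp_pos: [0.54, -0.0212, 0.1872]
eef_rot: [[-0.003, 1.0, -0.011], [1.0, 0.003, 0.001], [0.001, -0.011, -1.0]]
ft_force: [-0.9, 0.9, -0.1]
grip_width: -0.0003
```

Call:
apply_moves:
  increments: [0,0.002,0,0,0,0.003,0,0,0,0.003,0,0]

```text
time_s: 8.2
tcp_pos: [0.5411, -0.0212, 0.1869]
eef_rot: [[-0.003, 1.0, -0.016], [1.0, 0.003, 0.002], [0.002, -0.016, -1.0]]
ft_force: [-14.4, 1.5, 5.5]
grip_width: -0.0002
```

Call:
apply_moves:
  increments: [0,-0.01,0,0,0,-0.04,0,0,0,-0.07,-0.02,0,0.03,-0.1,-0.06,0,0.08,-0.11,-0.08,0,0.13,-0.11,-0.08,0,0.15,-0.11,-0.08,0,0.15,-0.11,-0.08,0]
  fingers: 0.05

```text
time_s: 9.2
tcp_pos: [0.4319, 0.1294, 0.2689]
eef_rot: [[-0.005, 1.0, -0.016], [1.0, 0.005, 0.002], [0.002, -0.016, -1.0]]
ft_force: [0.2, -0.6, -0.6]
grip_width: 0.05
```

```bash
python3 - <<'E'
from h import *
from bench import arm
for n in("scene","top"):
    c=arm.camera(n);cv2.imwrite(f"pics/{n}6.png",c["img"])
a=cv2.imread("pics/top6.png")[110:240,250:390]; cv2.imwrite("pics/z6.png",cv2.resize(a,None,fx=4.5,fy=4.5,interpolation=cv2.INTER_CUBIC))
b=cv2.imread("pics/scene6.png")[135:250,260:380]; cv2.imwrite("pics/z6s.png",cv2.resize(b,None,fx=5,fy=5,interpolation=cv2.INTER_CUBIC))
plan(.6097,.1325,.28,0)
E
```

```text
from [0.4321 0.1275 0.269 ] yaw 0.1 inc mm [  4.7 177.4 -13.8] turn 0.1 rows>= 2.8
```

View pics/z6.png

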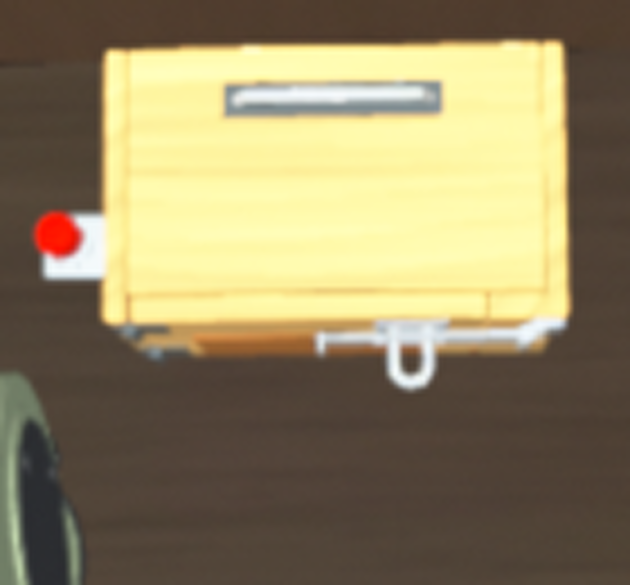

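View pics/z6s.png

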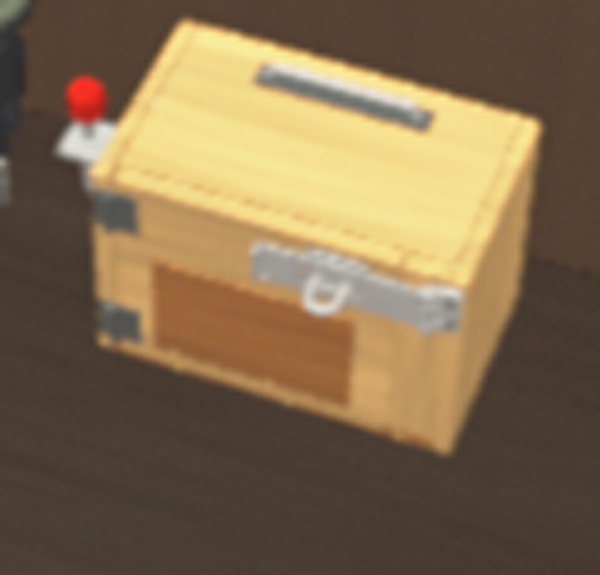

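The top zoom shows the hasp flat along the front, from (320,342) to (550,325). The staple loop pokes through it, centred at u≈411 with its tip at v≈388. The knob is at (58,235). I measure the eye next.

```bash
python3 - <<'E'
from h import *
from bench import arm
cs,ct=arm.camera("scene"),arm.camera("top")
L=[.6362,-.015,-.0113]
a=.0113
tip=tri([(ct,tz(411,388)),(cs,sz(321,316))]); print("tip tri",tip,"top z.155",atz(ct,tz(411,388),.155),"scene",atz(cs,sz(321,316),.152))
print("model tip",L2W(L,doorpt(0,.153,.0355,.155)),"model eye",L2W(L,doorpt(0,.153,.023,.158)))
# red centroid
for c,n in((ct,"t"),(cs,"s")):
    im=c["img"].astype(int); m=(im[...,2]>120)&(im[...,1]<60)&(im[...,0]<60)
    m[:, :240]=0; m[:,300:]=0; m[:130]=0;m[180:]=0
    v,u=np.nonzero(m); print(n,u.mean(),v.mean(),m.sum()); 
    if n=="t": kt=(u.mean(),v.mean())
    else: ks=(u.mean(),v.mean())
print("knob",tri([(ct,kt),(cs,ks)]),atz(ct,kt,.191),atz(cs,ks,.191))
# eye projection overlay
P=L2W(L,[doorpt(0,.153,.023,.158),doorpt(0,.153,.0355,.155),doorpt(0,.153,.0295,.158),doorpt(0,.1405,.02,.158),doorpt(0,.1655,.02,.158),hasppt(0,.113,0,.171),hasppt(0,.113,0.0095,.171)])
for q in proj(ct,P): print("topz",(q+.5-[250,110])*4.5-.5)
for q in proj(cs,P): print("scz",(q+.5-[260,135])*5-.5)
E
```

```text
tip tri [ 0.5279 -0.056   0.1499] top z.155 [ 0.5268 -0.0542  0.155 ] scene [ 0.5269 -0.0583  0.152 ]
model tip [[ 0.5252 -0.0547  0.155 ]] model eye [[ 0.5377 -0.0549  0.158 ]]
t 261.75714285714287 161.4 70
s 276.76785714285717 154.46428571428572 56
knob [0.6111 0.1345 0.1891] [0.6105 0.1351 0.191 ] [0.6097 0.1327 0.191 ]
topz [411.9104 367.4804]
topz [412.0437 390.7952]
topz [412.0249 379.344 ]
topz [388.9334 362.201 ]
topz [434.7974 361.819 ]
topz [317.4782 338.1903]
topz [317.5602 355.6807]
scz [322.1466 295.6136]
scz [314.7739 313.2047]
scz [318.4023 303.1029]
scz [304.8655 286.304 ]
scz [342.9398 298.0567]
scz [254.1949 241.0019]
scz [248.502  251.6843]
```

Call:
apply_moves:
  increments: [0.003,0.05,0,0,0.006,0.11,0,0,0.006,0.16,0,0,0.006,0.178,0.01,0,0.006,0.178,0.01,0,0.006,0.178,0.01,0]

```text
time_s: 10.15
tcp_pos: [0.6096, 0.1329, 0.2565]
eef_rot: [[-0.0, 1.0, -0.016], [1.0, 0.0, 0.002], [0.002, -0.016, -1.0]]
ft_force: [0.3, -0.8, 0.5]
grip_width: 0.05
```

```bash
python3 - <<'E'
from h import *
from bench import arm
for n in("scene","top"):
    c=arm.camera(n);cv2.imwrite(f"pics/{n}7.png",c["img"])
a=cv2.imread("pics/top7.png")[110:240,220:360];b=cv2.imread("pics/scene7.png")[100:230,230:370]; cv2.imwrite("pics/z7.png",cv2.resize(np.hstack([a,b]),(798,370),interpolation=cv2.INTER_CUBIC))
plan(.6105,.1337,.20,0)
E
```

```text
from [0.6097 0.1333 0.2569] yaw 0.0 inc mm [ 0.3  1.7 56.9] turn 0.0 rows>= 0.9
```

View pics/z7.png

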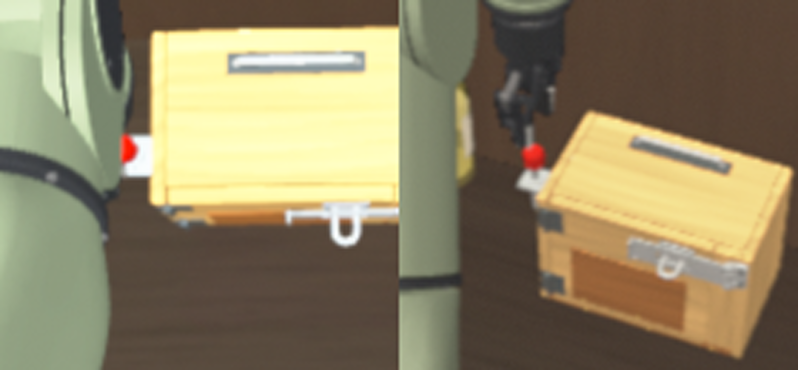

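The gripper is above the knob (scene zoom, knob at (533,155) directly under the fingers). Going down and closing.

Call:
apply_moves:
  increments: [0,0.001,0.03,0,0,0.001,0.057,0,0,0.001,0.057,0,0,0.001,0.057,0]

```text
time_s: 10.75
tcp_pos: [0.6101, 0.1335, 0.2013]
eef_rot: [[-0.001, 1.0, -0.014], [1.0, 0.001, 0.002], [0.002, -0.014, -1.0]]
ft_force: [0.3, -0.2, -0.1]
grip_width: 0.0499
```

Call:
apply_moves:
  increments: [0,0,0,0,0,0,0,0,0,0,0,0,0,0,0,0,0,0,0,0,0,0,0,0]
  fingers: 0.015
  newtons: 30

```text
time_s: 11.5
tcp_pos: [0.6104, 0.1335, 0.2023]
eef_rot: [[-0.001, 1.0, -0.012], [1.0, 0.001, 0.003], [0.003, -0.012, -1.0]]
ft_force: [-2.3, -0.3, 8.3]
grip_width: 0.0229
```

```bash
python3 - <<'E'
from h import *
from bench import arm
s=arm.state();print(s["tcp_pos"],s["ft_force"],s["grip_width"])
c=arm.camera("scene");cv2.imwrite("pics/z8.png",cv2.resize(c["img"][100:230,230:370],None,fx=4,fy=4,interpolation=cv2.INTER_CUBIC))
E
```

```text
[0.6104 0.1335 0.2023] [-2.2657 -0.3275  8.3251] 0.022865759152242007
```

View pics/z8.png

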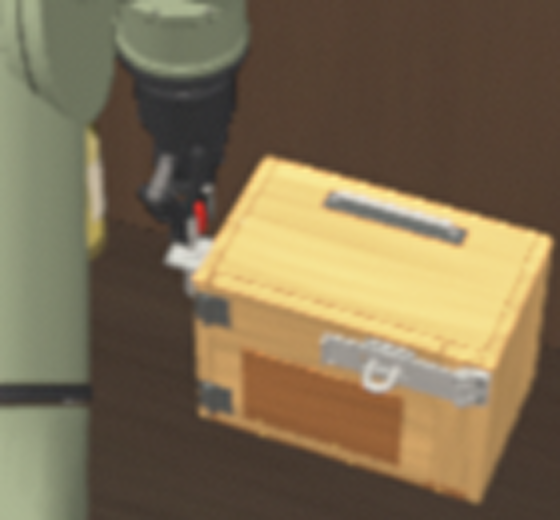

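Call:
apply_moves:
  increments: [0,0,0,0,0,0,0.003,0,0,0,0.006,0,0,0,0.006,0]
  fingers: 0.04

```text
time_s: 12.05
tcp_pos: [0.6102, 0.1335, 0.196]
eef_rot: [[-0.001, 1.0, -0.013], [1.0, 0.001, 0.002], [0.002, -0.013, -1.0]]
ft_force: [-0.0, 0.2, 0.3]
grip_width: 0.04
```

Call:
apply_moves:
  increments: [0,0,0,0,0,0,0,0,0,0,0,0,0,0,0,0,0,0,0,0,0,0,0,0]
  fingers: 0.015
  newtons: 40

```text
time_s: 12.8
tcp_pos: [0.6102, 0.1335, 0.196]
eef_rot: [[-0.001, 1.0, -0.013], [1.0, 0.001, 0.002], [0.003, -0.013, -1.0]]
ft_force: [-1.3, -0.3, 2.2]
grip_width: 0.0223
```

Call:
apply_moves:
  increments: [0,0,-0.02,0,0,0,-0.05,0,0,0,-0.08,0,0,0,-0.11,0,0,0,-0.115,0,0,0,-0.115,0]

```text
time_s: 13.55
tcp_pos: [0.6116, 0.1333, 0.3105]
eef_rot: [[-0.001, 1.0, -0.013], [1.0, 0.001, 0.002], [0.002, -0.013, -1.0]]
ft_force: [0.3, -0.1, -1.4]
grip_width: 0.0226
```

```bash
python3 - <<'E'
from h import *
from bench import arm
s=arm.state();print(s["tcp_pos"],s["ft_force"],s["grip_width"],s["qpos"])
c=arm.camera("scene");cv2.imwrite("pics/z9.png",cv2.resize(c["img"][80:230,230:370],None,fx=4,fy=4,interpolation=cv2.INTER_CUBIC))
plan(.50,-.056,.311,-90);plan(.50,-.056,.311,90)
E
```

```text
[0.6116 0.1333 0.3105] [ 0.3003 -0.0847 -1.4016] 0.02255610462994952 [-0.3872  0.7703  0.2988  1.171  -0.2231  1.2437 -0.0933]
from [0.6115 0.1333 0.3101] yaw 0.1 inc mm [-189.2 -111.6    0.2] turn 90.1 rows>= 8.4
from [0.6115 0.1333 0.3101] yaw 0.1 inc mm [-189.2 -111.6    0.2] turn -89.9 rows>= 8.4
```

View pics/z9.png

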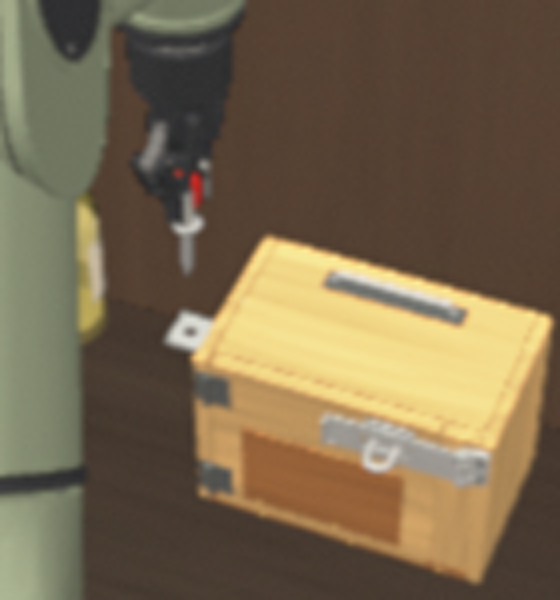

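The pin hangs straight between the fingers (scene zoom (187,200–270)), and the empty bracket hole is visible at (190,330). Next I carry it to the front of the staple with a quarter turn.

Call:
apply_moves:
  increments: [-0.025,-0.02,0,10,-0.05,-0.04,0,20,-0.08,-0.06,0,30,-0.11,-0.08,0,40,-0.14,-0.1,0,50,-0.17,-0.111,0,60,-0.189,-0.111,0,70,-0.189,-0.111,0,80]

```text
time_s: 14.6
tcp_pos: [0.5002, -0.0572, 0.3106]
eef_rot: [[0.986, 0.167, -0.015], [0.167, -0.986, 0.002], [-0.015, -0.004, -1.0]]
ft_force: [-0.5, 0.3, -0.8]
grip_width: 0.0222
```

```bash
python3 - <<'E'
from h import *
plan(.538,-.0555,.28,-90.6)
E
```

```text
from [ 0.5002 -0.0572  0.3106] yaw -80.4 inc mm [38.   4.7 30. ] turn 10.2 rows>= 1.0
```

Call:
apply_moves:
  increments: [0.015,0.002,0.01,5,0.03,0.004,0.02,10,0.038,0.005,0.03,10,0.038,0.005,0.03,10,0.038,0.005,0.03,10]

```text
time_s: 15.22
tcp_pos: [0.5377, -0.0559, 0.2803]
eef_rot: [[1.0, -0.006, -0.015], [-0.006, -1.0, 0.002], [-0.015, -0.002, -1.0]]
ft_force: [0.1, 0.4, -0.7]
grip_width: 0.0228
```

```bash
python3 - <<'E'
from h import *
from bench import arm
s=arm.state();print(s["tcp_pos"],s["grip_width"]); print(np.array(s["eef_rot"]))
for n in("scene","top"):
    c=arm.camera(n);cv2.imwrite(f"pics/{n}10.png",c["img"])
b=cv2.imread("pics/scene10.png")[100:220,280:400]; cv2.imwrite("pics/z10.png",cv2.resize(b,None,fx=5,fy=5,interpolation=cv2.INTER_CUBIC))
b=cv2.imread("pics/top10.png")[110:230,270:390]; cv2.imwrite("pics/z10t.png",cv2.resize(b,None,fx=4,fy=4,interpolation=cv2.INTER_CUBIC))
E
```

```text
[ 0.5377 -0.0559  0.2803] 0.022791760085989494
[[ 0.9999 -0.0064 -0.0149]
 [-0.0063 -1.      0.0017]
 [-0.0149 -0.0016 -0.9999]]
```

View pics/z10.png

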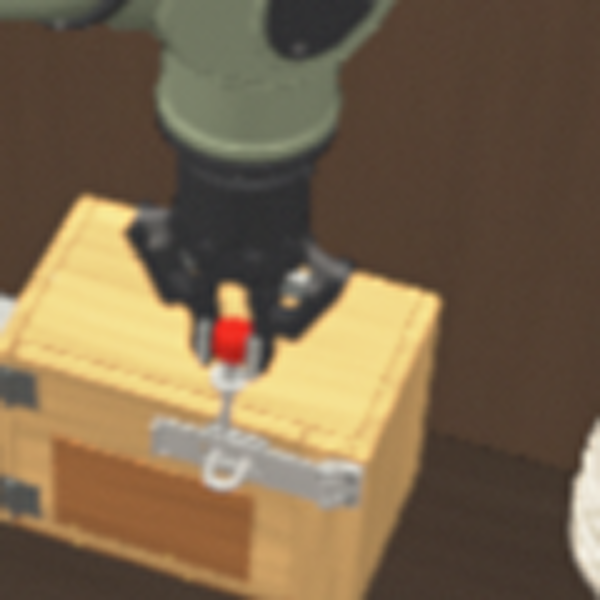

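View pics/z10t.png

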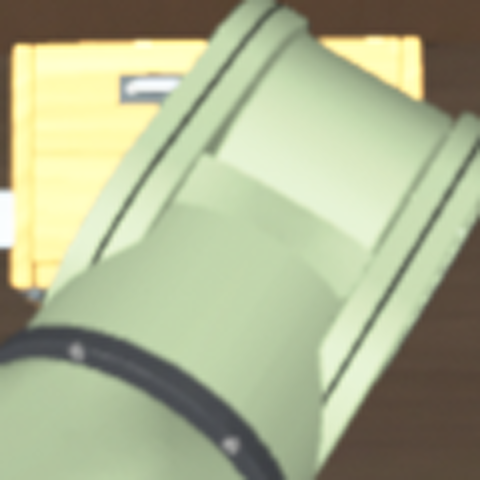

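The pin is above the staple. In scene zoom the knob is at (232,340) and the pin's lower end at about (226,430), above the loop at (224,465). I check the predicted positions against this.

```bash
python3 - <<'E'
from h import *
from bench import arm
cs=arm.camera("scene")
s=arm.state(); p=np.array(s["tcp_pos"]);R=np.array(s["eef_rot"])
g=p+R[:,2]*.005
d=np.array([-.017,-.011,-1])
Z=lambda q:(q+.5-[280,100])*5-.5
for n,P in(("knob",g),("collar",g+d*.033),("low",g+d*.083),("low upright",g+np.array([0,0,-.083])),("eye",[.538,-.0548,.158]),("eye z tipouter",[.5257,-.0548,.155])): print(n,P,Z(proj(cs,P)[0]))
im=cs["img"].astype(int); m=(im[...,2]>120)&(im[...,1]<60)&(im[...,0]<60)
m[:, :300]=0; m[:,350:]=0; v,u=np.nonzero(m); print("red", Z(np.array([u.mean(),v.mean()])),m.sum())
J=(proj(cs,g+[.001,0,0])-proj(cs,g))*5,(proj(cs,g+[0,.001,0])-proj(cs,g))*5,(proj(cs,g+[0,0,.001])-proj(cs,g))*5; print(J)
cv2.imwrite("pics/z11.png",cv2.resize(cs["img"][150:210,300:360],None,fx=10,fy=10,interpolation=cv2.INTER_CUBIC))
E
```

```text
knob [ 0.5378 -0.0558  0.2755] [230.5087 339.4241]
collar [ 0.5372 -0.0562  0.2425] [228.726  378.8098]
low [ 0.5364 -0.0567  0.1925] [226.1353 436.041 ]
low upright [ 0.5378 -0.0558  0.1925] [225.5106 433.9819]
eye [0.538, -0.0548, 0.158] [222.152  470.2756]
eye z tipouter [0.5257, -0.0548, 0.155] [215.109  487.6968]
red [229.8571 338.3265] 49
(array([[ 0.5879, -1.1706]]), array([[-1.6262, -0.4668]]), array([[ 0.0629, -1.1893]]))
```

View pics/z11.png

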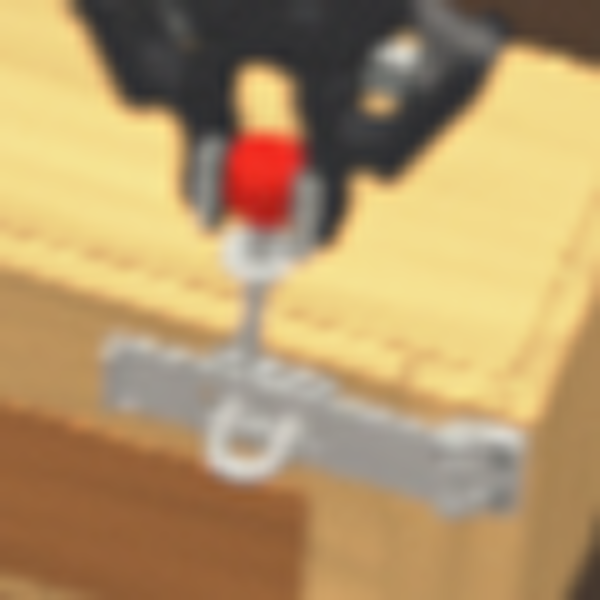

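```bash
python3 - <<'E'
from h import *
from bench import arm
cs=arm.camera("scene"); ct=arm.camera("top")
L=[.6362,-.015,-.0113]
t=np.linspace(-np.pi/2,np.pi/2,15)
pts=[doorpt(0,.153-.0095,.012,.155)]+[doorpt(0,.153+.0095*np.sin(a),.023+.0095*np.cos(a),.155) for a in t]+[doorpt(0,.153+.0095,.012,.155)]
P=L2W(L,pts)
out=[]
for c,img,o in((cs,cs["img"],(300,150)),(ct,cv2.imread("pics/top6.png"),(310,160))):
    z=cv2.resize(img[o[1]:o[1]+60,o[0]:o[0]+60 if c is cs else o[0]+60],None,fx=10,fy=10,interpolation=cv2.INTER_CUBIC)
    q=((proj(c,P)+.5-o)*10-.5)
    cv2.polylines(z,[np.round(q).astype(int)],False,(255,0,0),1); out.append(z[:, :400] if c is ct else z[:, :400])
cv2.imwrite("pics/z12.png",np.hstack(out))
E
```

```text
(no output)
```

View pics/z12.png

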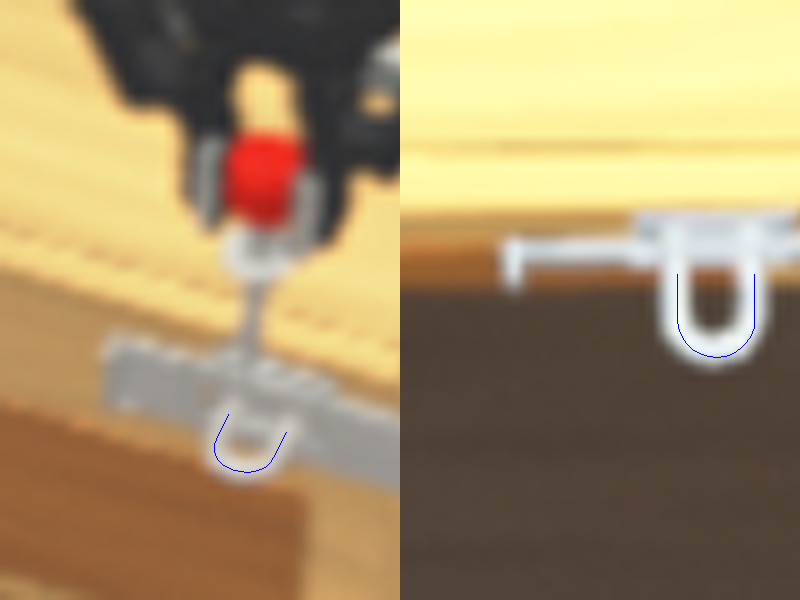

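Call:
apply_moves:
  increments: [0.002,-0.0012,0.01,0,0.002,-0.0012,0.02,0,0.0022,-0.0012,0.029,0,0.0022,-0.0012,0.029,0,0.0022,-0.0012,0.029,0]

```text
time_s: 16.1
tcp_pos: [0.5398, -0.0546, 0.2515]
eef_rot: [[1.0, -0.007, -0.014], [-0.007, -1.0, 0.002], [-0.014, -0.002, -1.0]]
ft_force: [1.3, -0.7, -1.0]
grip_width: 0.0223
```

```bash
python3 - <<'E'
from h import *
from bench import arm
s=arm.state();print(s["tcp_pos"],s["ft_force"]);cs=arm.camera("scene")
print(np.array(s["eef_rot"]))
cv2.imwrite("pics/z13.png",cv2.resize(cs["img"][155:210,295:350],None,fx=11,fy=11,interpolation=cv2.INTER_CUBIC))
E
```

```text
[ 0.5398 -0.0546  0.2515] [ 1.317  -0.7193 -1.0232]
[[ 0.9999 -0.007  -0.0143]
 [-0.007  -1.      0.0017]
 [-0.0143 -0.0016 -0.9999]]
```

View pics/z13.png

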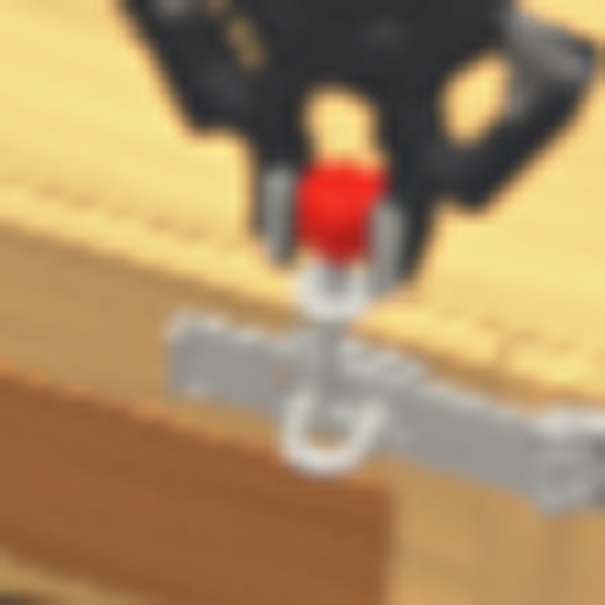

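Call:
apply_moves:
  increments: [0,0.0008,0,0,0,0.0008,0.005,0,0.0001,0.0008,0.01,0,0.0002,0.0008,0.014,0,0.0002,0.0008,0.014,0]

```text
time_s: 16.77
tcp_pos: [0.5397, -0.0554, 0.2372]
eef_rot: [[1.0, -0.007, -0.015], [-0.007, -1.0, 0.002], [-0.015, -0.002, -1.0]]
ft_force: [-0.6, -0.4, -0.9]
grip_width: 0.0225
```

```bash
python3 - <<'E'
from h import *
from bench import arm
s=arm.state();print(s["tcp_pos"],s["ft_force"]);cs=arm.camera("scene")
cv2.imwrite("pics/z14.png",cv2.resize(cs["img"][155:210,295:350],None,fx=11,fy=11,interpolation=cv2.INTER_CUBIC))
E
```

```text
[ 0.5397 -0.0554  0.2372] [-0.6001 -0.4353 -0.9447]
```

View pics/z14.png

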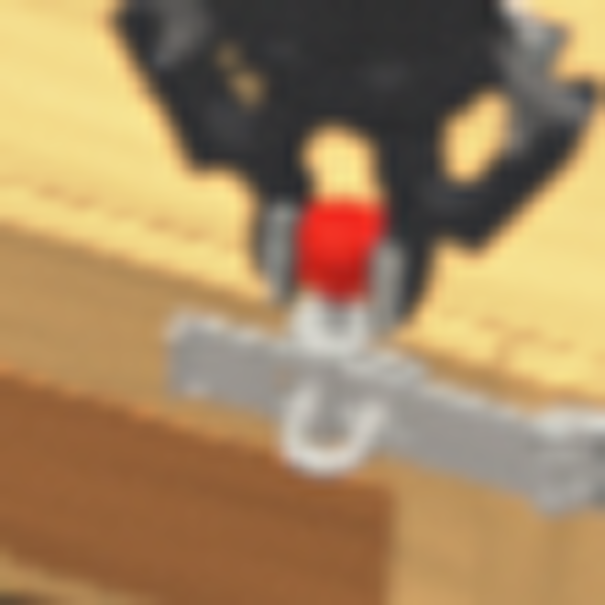

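The shank tip is inside the loop, 9 mm below the staple's top, with no contact force. I keep lowering.

Call:
apply_moves:
  increments: [0.0001,0,0.008,0,0.0002,0,0.016,0,0.0004,0,0.024,0,0.0004,0,0.03,0,0.0004,0,0.03,0]

```text
time_s: 17.45
tcp_pos: [0.5396, -0.0554, 0.2071]
eef_rot: [[1.0, -0.007, -0.015], [-0.007, -1.0, 0.002], [-0.015, -0.002, -1.0]]
ft_force: [0.6, 0.2, -0.8]
grip_width: 0.0226
```

```bash
python3 - <<'E'
from h import *
from bench import arm
s=arm.state();print(s["tcp_pos"],s["ft_force"]);cs=arm.camera("scene")
cv2.imwrite("pics/z15.png",cv2.resize(cs["img"][155:210,295:350],None,fx=11,fy=11,interpolation=cv2.INTER_CUBIC))
E
```

```text
[ 0.5396 -0.0554  0.2071] [ 0.6016  0.1663 -0.8201]
```

View pics/z15.png

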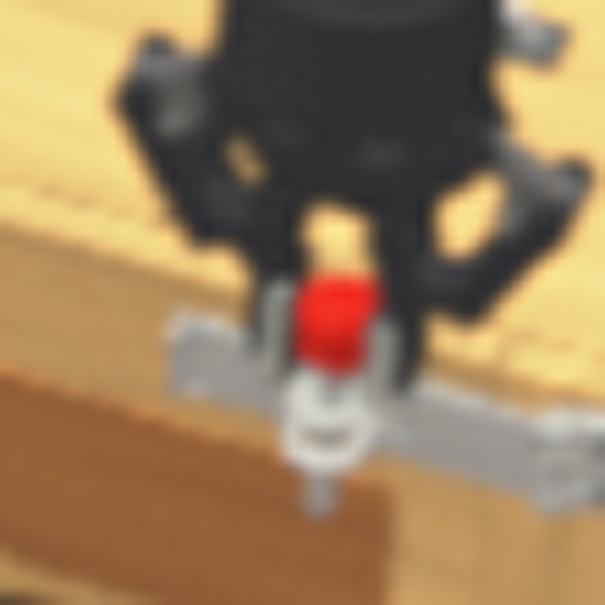

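Call:
apply_moves:
  increments: [0,0,0.004,0,-0.0003,0,0.008,0,-0.0003,0,0.0105,0,-0.0003,0,0.0105,0,-0.0003,0,0.0105,0]

```text
time_s: 18.12
tcp_pos: [0.5394, -0.0554, 0.197]
eef_rot: [[1.0, -0.007, -0.014], [-0.007, -1.0, 0.002], [-0.014, -0.001, -1.0]]
ft_force: [-0.6, 0.3, -1.1]
grip_width: 0.0222
```

```bash
python3 - <<'E'
from h import *
from bench import arm
s=arm.state();print(s["tcp_pos"],s["ft_force"]);cs=arm.camera("scene")
cv2.imwrite("pics/z16.png",cv2.resize(cs["img"][155:210,295:350],None,fx=11,fy=11,interpolation=cv2.INTER_CUBIC))
E
```

```text
[ 0.5394 -0.0554  0.197 ] [-0.6227  0.2699 -1.0734]
```

View pics/z16.png

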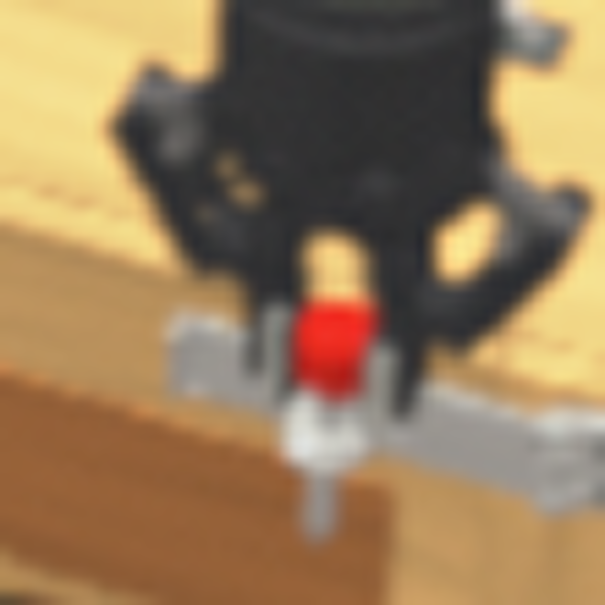

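Call:
apply_moves:
  increments: [0,0,0.001,0,0,0,0.002,0,0,0,0.002,0]

```text
time_s: 18.55
tcp_pos: [0.5396, -0.0554, 0.1955]
eef_rot: [[1.0, -0.007, -0.013], [-0.007, -1.0, 0.002], [-0.013, -0.002, -1.0]]
ft_force: [-1.5, 1.4, 10.1]
grip_width: 0.0224
```

The collar is seated: contact at z≈0.1957, 10 N upward, matching the bracket height. I release and rise.

Call:
apply_moves:
  increments: [0,0,-0.0005,0,0,0,-0.0005,0,0,0,-0.0005,0,0,0,-0.0005,0,0,0,-0.0005,0]
  fingers: 0.05

```text
time_s: 19.18
tcp_pos: [0.5396, -0.0554, 0.196]
eef_rot: [[1.0, -0.007, -0.013], [-0.007, -1.0, 0.002], [-0.013, -0.002, -1.0]]
ft_force: [1.0, -0.1, -1.0]
grip_width: 0.0501
```

Call:
apply_moves:
  increments: [0,0,-0.015,0,0,0,-0.04,0,0,0,-0.08,0,-0.05,0,-0.1,0,-0.1,0.03,-0.1,0,-0.1,0.08,-0.1,0,-0.1,0.13,-0.1,0,-0.1,0.13,-0.1,0]

```text
time_s: 20.18
tcp_pos: [0.4392, -0.1884, 0.2982]
eef_rot: [[1.0, -0.012, -0.012], [-0.012, -1.0, 0.0], [-0.012, 0.0, -1.0]]
ft_force: [0.4, 0.5, 0.1]
grip_width: 0.05
```

```bash
python3 - <<'E'
from h import *
from bench import arm
s=arm.state();print(s["tcp_pos"],s["ft_force"])
for n in("scene","top"):
    c=arm.camera(n);cv2.imwrite(f"pics/{n}17.png",c["img"])
a=cv2.imread("pics/top17.png")[110:210,270:370];b=cv2.imread("pics/scene17.png")[135:235,275:375]; cv2.imwrite("pics/z17.png",cv2.resize(np.hstack([a,b]),(800,400),interpolation=cv2.INTER_CUBIC))
E
```

```text
[ 0.4392 -0.1884  0.2982] [0.3854 0.4775 0.0821]
```

View pics/z17.png

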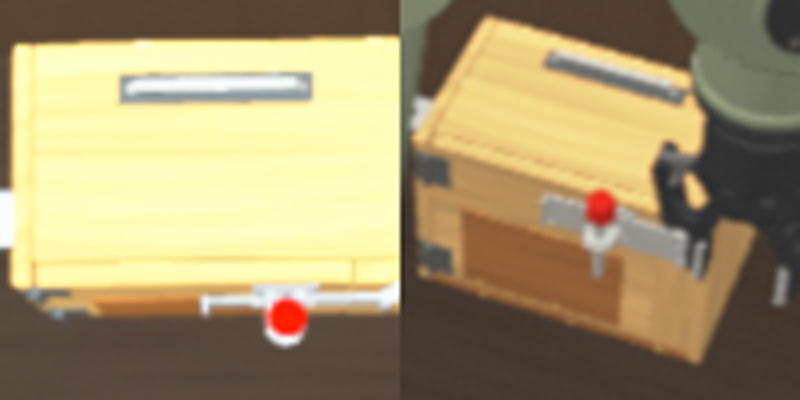

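View pics/top17.png

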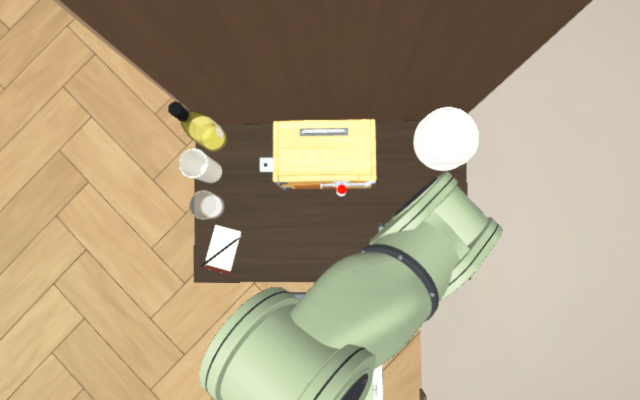

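The pin stands upright in the staple, with the knob at top zoom (286,317), the hasp flat and the door flush. I check the knob position numerically, then hand in.

```bash
python3 - <<'E'
from h import *
from bench import arm
cs,ct=arm.camera("scene"),arm.camera("top"); r=[]
for c in (ct,cs):
    im=c["img"].astype(int); m=(im[...,2]>120)&(im[...,1]<60)&(im[...,0]<60)
    m[:, :310]=0; m[:,360:]=0; m[:150]=0;m[215:]=0
    v,u=np.nonzero(m); r.append((c,(u.mean(),v.mean())))
print("knob",tri(r),[atz(c,uv,.191) for c,uv in r], "eye model .538..0.5395,-.055")
E
```

```text
knob [ 0.5403 -0.0554  0.1881] [array([ 0.5401, -0.0556,  0.191 ]), array([ 0.5378, -0.056 ,  0.191 ])] eye model .538..0.5395,-.055
```

```bash
python3 - <<'E'
from bench import arm
print(arm.job_done()); print(arm.state()["time_s"])
E
```

```text
the job is handed in; nothing more can be done
None
the job is handed in; nothing more can be done
```

I pushed the door shut until it hit its stop, swung the hasp flat over the staple, and dropped the pin through the staple in front of the hasp. I handed the job in at about 20 s of the 64 s allowed; no verdict was reported.

What the last checks showed:
- **Collar:** it met the staple at TCP height 0.1955 m, against 0.196 m when I gripped the pin in the bracket, so it looks fully seated.
- **Pin position:** the cameras put the knob at (0.540, -0.055) m. My estimate of the staple opening was (0.539, -0.055) m, so the pin is about 1 mm off centre, measured to about 2 mm.
- **Height reading:** triangulation gave the knob at 0.188 m, 3 mm below the expected 0.191 m. The same method read 2 mm low when the pin hung in the bracket, so I put this down to camera bias.
- **Door, hasp and surroundings:** in the final pictures the door is flush, the hasp is flat, the pin looks upright and the gripper is clear. The wine bottle, tin, glass, bowls and pad are where they started. The arm hid the lemon, lime and muddler from the top camera, and I did not check them separately.

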